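Spin the carver's turntable and brake it at the index block

TASK

Flick a peg of the carver's turntable with a fingertip to spin the wheel anticlockwise seen from above, and let it coast freely until its steel pointer has gone past the wooden index block and well beyond. When the pointer comes round to the block again, or on a later round, brake the wheel with a fingertip pressed on it from above so that it stops with the pointer's tip in front of the block, then take the finger away. After that first pass it must not stop anywhere else; do not shift or lift the turntable, and leave the mallet, the pot of gouges and the wax jar alone.

Things in the scene. Friction and masses are not known exactly. Their poses are not given: they have to be found in the camera images.
- stand: Turntable stand, 6 kg, loose on the bench: wooden base 220 x 220 x 25 mm with an arm along its own +x that carries the index block. Origin: centre of the base's underside, on the wheel's axis; z up. Index block: upright, wooden, 26 mm deep (x 152 to 178 mm), 70 mm wide (y -35 to +35 mm), top 85 mm above the bench, just outside the pointer's sweep.
- wheel (a joint): Angle of the wheel on its vertical axis, rad, growing anticlockwise seen from above without limit. At 0, 6.283, 12.566.. the pointer points at the block's middle. Starts at rest between -4.7 and -1.6: the first passing is at 0. Wheel about 1.4 kg on a free bearing: once spun it coasts, its speed falling by a factor e in some 10 to 18 s, and stays where it is stopped.
- pointer_tip (a point): Tip of the pointer: a flat steel bar 18 mm wide, 5 mm thick, on top of the disc, with a point that stands 20 mm out past the disc's rim; the tip is 140 mm from the axis, 77 mm above the bench.
- rosette_top (a point): Middle of the flat top of the carved rosette (110 mm diameter, top 93 mm above the bench) fixed on the wheel's disc (240 mm diameter, 20 mm thick, top 75 mm above the bench). On the axis. The pegs sweep past 87 mm from the axis and farther out. A fingertip pressed down on rosette or disc with a few newtons stops the wheel in about 0.1 s.
- peg0_top (a point): Middle of the top of a finger peg: upright wooden dowel fixed to the disc, 16 mm diameter, standing 45 mm above the disc (top 120 mm above the bench), 95 mm from the axis. This one is 60 degrees anticlockwise of the pointer.
- peg1_top (a point): The same for the peg opposite the pointer (180 degrees).
- peg2_top (a point): The same for the peg 60 degrees clockwise of the pointer.
- mallet: Bystander: round wooden carving mallet standing on its head, 84 mm diameter, 205 mm tall; origin under its centre.
- gouges: Bystander: steel pot 72 mm diameter with three wooden-handled gouges standing in it, 200 mm tall; origin under its centre.
- wax: Bystander: amber glass wax jar with metal lid, 76 mm diameter, 50 mm tall; origin under its centre.

How it is judged (in metres and radians):
On the way, in this order (a step that is already met when the one before it is completed fails the run):
1. the wheel is set spinning anticlockwise (over 0.6 rad/s) (velocity of joint wheel above 0.6 rad/s), for 0.05 s.
2. untouched, the wheel coasts on, its pointer over 30 degrees beyond the block (value of joint wheel above 0.52 rad and velocity of joint wheel above 0.25 rad/s and contact force between the fingers and wheel below 0.05 N), for 0.5 s.
3. a fingertip on the wheel stops it with the pointer's tip in front of the block (y of pointer_tip in the frame of stand between -0.036 and 0.036 m and x of pointer_tip in the frame of stand above 0.1 m and velocity of joint wheel between -0.25 and 0.25 rad/s and contact force between the fingers and wheel above 0.3 N), for 0.1 s.
At the end, for the whole second after the job is handed in: The wheel is at rest (under 0.03 rad/s) with the pointer's tip in front of the index block (within 36 mm to either side of the block's middle), the stand within 12 mm of where it began and the three bystanders within 15 mm (y of pointer_tip in the frame of stand between -0.036 and 0.036 m and x of pointer_tip in the frame of stand above 0.1 m and velocity of joint wheel between -0.03 and 0.03 rad/s and distance of stand from where it was at the start of the episode below 0.012 m and distance of each of mallet, gouges, wax from where it was at the start of the episode below 0.015 m); the robot touches nothing.
It fails at once if the wheel comes to rest away from the block after its pointer has passed it (value of joint wheel above 0.8 rad and velocity of joint wheel between -0.04 and 0.04 rad/s and not (y of pointer_tip in the frame of stand between -0.036 and 0.036 m and x of pointer_tip in the frame of stand above 0.1 m)).
It fails at once if the turntable's stand is shifted, tipped or lifted (distance of stand from where it was at the start of the episode above 0.012 m or angle between stand's own z axis and vertical above 0.05 rad).
It fails at once if the mallet is disturbed (distance of mallet from where it was at the start of the episode above 0.015 m).
It fails at once if the pot of gouges is disturbed (distance of gouges from where it was at the start of the episode above 0.015 m).
It fails at once if the wax jar is disturbed (distance of wax from where it was at the start of the episode above 0.015 m).
It also fails if it takes over 64 s, if anything falls off the work surface, if the arm or the gripper's body presses on something with over 40 N, if the wrist force passes 120 N, or if a joint passes its speed limit or range.

ROBOT

A 6-joint arm with a two-finger parallel gripper is mounted at the origin on the work surface. World frame = base frame: x ahead of the robot, y to its left, z up, the work surface at z = 0. Lengths are in mm, angles in rad, forces in N, time in s.
With the tool pointing down it reaches from about 400 to 925 mm from the base axis. Payload 12.5 kg.
Tool frame: the origin (TCP) lies at the very end of the fingers, on their centre line; the grasp point (between the pads) lies 19 mm behind it (env.grip_point_offset is the distance from the TCP to the grasp point, in mm); z points along the fingers, y is the direction in which the jaws open and shut (so a half turn about z gives the same grasp; the last joint's range is limited). The gripper opens to 95 mm and grips with 3 to 60 N. Pads are 20 mm wide; open, the fingers measure 119 mm over their backs; the gripper's body (75 mm by 180 mm) begins 59 mm behind the grasp point.
Start: joints at [-1.277, 0.491, 1.559, -0, 1.092, -0.106], TCP at [243.295, -575.721, 214.661] pointing down, gripper open.
Joint ranges: [-3.1, 3.1], [-0.84, 2.19], [0.05, 2.79], [-1.13, 4.28], [0.06, 2.93], [-2.69, 2.69]. Speed limits (rad/s): [2.22, 2.22, 2.79, 3.14, 3.14, 3.14].

INTERFACE

Orientations are given as [roll, pitch, yaw] about the fixed x, y, z axes, in that order (R = Rz(yaw) Ry(pitch) Rx(roll)).
In Python, from cell import env gives the robot as it stands.
- The arm moves only by the tool drive_tool, never from a script. Its argument "commands" is a list of rows, each an object of numbers: "dx", "dy", "dz": the shift along the world's x, y, z in mm; "yaw": the turn about the world's z in degrees. In form: [{"dx": .., "dy": .., "dz": .., "yaw": ..}, ...]. A call has 1 to 5 rows; each row shifts and turns the commanded pose from where the row before left it; what a row does not reach is not made up. A row lasts 1/12 s, in which the tool goes at most 41.7 mm and 7.16 degrees, less where a joint would pass 70% of its speed; a pose out of reach is approached as far as the arm can. A call with a gripper value outside its range is refused whole. "grip" is the opening, from 0 (shut) to 1 (fully open), set as the call begins (left out, the last holds). The fingers move at their own pace and stop on an object; the grip force is fixed at half the most. Time passes only in rows, so rows that do not move let the fingers close. It gives the time, the measured TCP pose, the force and the opening at its end, in the units of the state.
- env.state(): the state, without advancing time (a new reading comes with each control period).
- env.read_camera(name): name is "side" or "top"; returns the picture (384x512x3 uint8, red, green, blue); there is no depth.
- env.calibration(name): a dict with "intrinsics" (3x3 intrinsics, pixels), "rvec" (rotation vector, rad) and "tvec" (3), from world to camera coordinates, as OpenCV has them. Camera axes: x right, y down, z forward; pixel columns grow to the right and rows downward; lengths in mm; the calibration is good to about 2 mm. A picture is of the moment at which its call begins. calibration takes no time and is no camera call.
- env.job_done(): hands the job in, once; it reports no verdict.
Trained networks look in the newest picture that a camera, given by its name, has taken for a name from the list of things; names that differ only in an ending like _2 or _b are one class to them, and where a whole thing is asked for, a point or a joint stands for the part that bears it (a point fixed in the world has none). Each returns a list of dicts, best first, with "conf" (0 to 1); they miss things now and then, are a little off and sometimes report something else, mostly with a low value. They report only what shows in the picture. A call takes as long as a camera call.
- env.trace(query, camera): "pixels" (384x512 bool, what is visible of it) and "pixel" ([column, row] in pixels, amid what is visible of it).
- env.place_of(query, camera): "pixel" ([column, row] in pixels: a listed point, or the origin of a listed thing).
The state is a dict: "t": time; "joints": joint angles; "qvel": joint speeds; "tau": joint torques, N m; "eef_pos": TCP position; "tcp_rot": TCP orientation; "ft_force": force on the tool from outside, world axes, zero at the start; "moment": the same for the moment, N m; "opening": opening from 0.0 (shut) to 1.0 (fully open).
Only numpy, scipy, OpenCV 4.12 (cv2) and the standard library are available. Lean on these libraries where they do the work, as an engineer would, in place of code of your own. Each camera call takes 0.05 s, during which the arm holds its last target.

## Working session

There is one attempt and no reset: what is moved stays moved. The work goes in short steps, Python scripts to look and compute and a tool call to move; the robot and the scene stay as the last step left them, time stands still between calls to the robot, and variables do not carry over. Pictures are saved under pics/ and viewed, and the job is handed in when it is done.

Besides the shell and the picture viewer there is one more tool, called after "Emit:" in YAML: its name, and indented under it one key for each argument. drive_tool: Moves the arm, as the interface text tells. Its arguments: {"type":"object","properties":{"commands":{"type":"array"},"grip":{"type":"number"}},"required":["commands"]}

```bash
ls; mkdir -p pics; cat > h.py <<'E'
import numpy as np, cv2
from cell import env
def cal(n):
    c=env.calibration(n); return np.array(c["intrinsics"],float),np.array(c["rvec"],float).reshape(3),np.array(c["tvec"],float).reshape(3)
def onplane(n,px,z):
    K,r,t=cal(n); R=cv2.Rodrigues(r)[0]
    d=R.T@np.linalg.solve(K,np.array([px[0],px[1],1.])); o=-R.T@t
    return o+d*(z-o[2])/d[2]
def tri(p1,p2):
    P=[]
    for n in("side","top"):
        K,r,t=cal(n); P.append(K@np.c_[cv2.Rodrigues(r)[0],t])
    X=cv2.triangulatePoints(P[0],P[1],np.array(p1,float).reshape(2,1),np.array(p2,float).reshape(2,1))[:,0]
    return X[:3]/X[3]
def proj(n,X):
    K,r,t=cal(n); return cv2.projectPoints(np.array(X,float).reshape(-1,1,3),r,t,K,None)[0].reshape(-1,2)
def snap(n,f):
    im=env.read_camera(n); cv2.imwrite("pics/"+f,im[:,:,::-1]); return im
E
python3 - <<'E'
from h import *
for n in("side","top"):
    snap(n,n+"0.png")
for q in["stand","rosette_top","pointer_tip","peg0_top","peg1_top","peg2_top","mallet","gouges","wax"]:
    r={}
    for n in("side","top"):
        l=env.place_of(q,n); r[n]=[(np.round(a["pixel"],1).tolist(),round(a["conf"],2)) for a in l[:3]]
    print(q,r)
    if r["side"] and r["top"]: print("   ",tri(r["side"][0][0],r["top"][0][0]).round(1))
print(env.state())
E
```

```text
pics
stand {'side': [([243.6, 242.0], 0.78)], 'top': [([228.2, 203.7], 0.76)]}
    [551.6  96.    6.7]
rosette_top {'side': [([241.8, 213.4], 0.55)], 'top': [([228.2, 204.9], 0.67)]}
    [546.8  92.1  99.1]
pointer_tip {'side': [([229.2, 253.4], 0.61)], 'top': [([176.4, 222.2], 0.77), ([197.5, 178.9], 0.33)]}
    [501.1 233.4  83.3]
peg0_top {'side': [([269.8, 221.5], 0.94)], 'top': [([218.2, 242.1], 0.6)]}
    [448.5 117.9 121.8]
peg1_top {'side': [([254.2, 190.5], 0.97)], 'top': [([260.3, 188.0], 0.62)]}
    [577.7  -1.2 112.8]
peg2_top {'side': [([202.8, 211.4], 0.64)], 'top': [([199.1, 177.4], 0.73)]}
    [618.5 166.  126.2]
mallet {'side': [([320.5, 164.4], 0.7)], 'top': [([410.5, 205.8], 0.86)]}
    [ 538.6 -423.8    5.8]
gouges {'side': [([195.8, 323.6], 0.61), ([252.2, 190.6], 0.45)], 'top': [([128.0, 223.4], 0.66), ([413.1, 203.2], 0.2)]}
    [500.9 389.4  -4.2]
wax {'side': [([283.4, 161.0], 0.9), ([228.4, 254.4], 0.56)], 'top': [([130.7, 225.6], 0.73), ([397.5, 155.9], 0.63), ([218.2, 241.4], 0.59)]}
    [426.8 253.4 378.4]
{'t': 1.0, 'joints': array([-1.27661999e+00,  4.90895812e-01,  1.55890652e+00, -1.48827918e-05,
        1.09164439e+00, -1.05647096e-01]), 'qvel': array([-2.24655539e-04, -2.06687212e-03, -6.43744104e-04,  5.62925184e-04,
       -6.43312291e-04,  6.04289860e-05]), 'tau': array([-1.93888089e-03, -6.12496948e+01, -2.58430964e+01,  6.92303642e-02,
        4.46972216e-02,  2.46570397e-05]), 'eef_pos': array([ 243.28369721, -575.73779723,  214.66130047]), 'tcp_rot': array([3.14144892e+00, 2.85231929e-05, 3.99830289e-01]), 'ft_force': array([-0.28167141,  0.18100666, -0.5785835 ]), 'moment': array([-0.02647883,  0.02257417,  0.04852248]), 'opening': 0.9997611621256868}
```

View pics/top0.png

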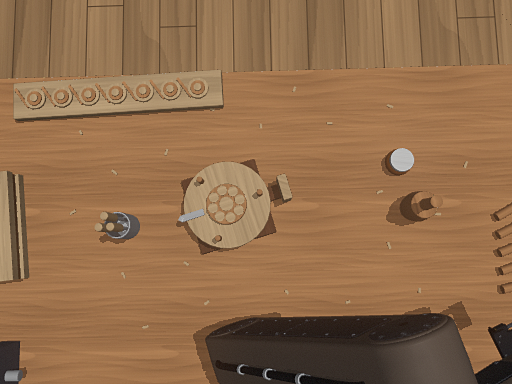

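View pics/side0.png

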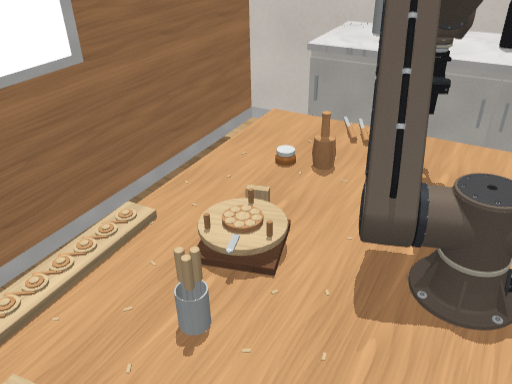

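Top view: the wheel centre is near (228,204), the block at (284,188) towards world −y, and the pointer tip at (178,220), almost opposite the block. The gouges stand near (118,225), and the mallet and jar are on the right. Next I'll refine the wheel pose and block direction.

```bash
cat >> h.py <<'E'
from scipy.optimize import least_squares
LOC={"rosette_top":(0,0,93),"pointer_tip":(140,0,77),"peg0_top":(95,60,120),"peg1_top":(95,180,120),"peg2_top":(95,-60,120)}
def pt(q,c,th):
    r,a,z=LOC[q]; return [c[0]+r*np.cos(th+np.radians(a)),c[1]+r*np.sin(th+np.radians(a)),z]
E
python3 - <<'E'
from h import *
im=cv2.imread("pics/top0.png"); s=cv2.imread("pics/side0.png")
cv2.imwrite("pics/crop0.png",np.hstack([cv2.resize(im[145:265,170:300],None,fx=4,fy=4,interpolation=2)[:, :],]))
obs={"side":{"rosette_top":(241.8,213.4),"pointer_tip":(229.2,253.4),"peg0_top":(269.8,221.5),"peg1_top":(254.2,190.5),"peg2_top":(202.8,211.4)},
"top":{"rosette_top":(228.2,204.9),"pointer_tip":(176.4,222.2),"peg0_top":(218.2,242.1),"peg1_top":(260.3,188),"peg2_top":(199.1,177.4)}}
def f(p):
    return np.concatenate([(proj(n,pt(q,p[:2],p[2]))[0]-obs[n][q]) for n in obs for q in obs[n]])
r=least_squares(f,[548,93,1.9],loss="soft_l1"); print(r.x,np.degrees(r.x[2])); print(f(r.x).reshape(-1,2).round(1))
c=r.x[:2]
# block/base: project models for yaw candidates
for n,img in(("top",im),("side",s)):
    v=cv2.resize(img,None,fx=4,fy=4,interpolation=2)
    for yaw,col in((-74,(0,0,255)),):
        y=np.radians(yaw);R=np.array([[np.cos(y),-np.sin(y)],[np.sin(y),np.cos(y)]])
        for poly,z in(([(152,-35),(178,-35),(178,35),(152,35)],85),([(110,-110),(110,110),(-110,110),(-110,-110)],25)):
            P=np.c_[np.array(poly)@R.T+c,np.full(4,z)]
            cv2.polylines(v,[(proj(n,P)*4+2).astype(int)],True,col,1)
    u0,v0=proj(n,[*c,80])[0]; u0=int(u0*4);v0=int(v0*4)
    cv2.imwrite(f"pics/ov_{n}.png",v[max(v0-280,0):v0+280,max(u0-320,0):u0+320])
E
```

```text
[547.36385605  94.49237069   1.86676332] 106.95765931607338
[[ 1.1  2.5]
 [-0.3  0.3]
 [ 0.2 -0.4]
 [-3.3 -1.6]
 [ 4.   2.5]
 [-1.5 -1.4]
 [ 2.1 -2.2]
 [-0.1 -4.2]
 [-0.3  3.5]
 [ 0.5  1.6]]
```

View pics/ov_top.png

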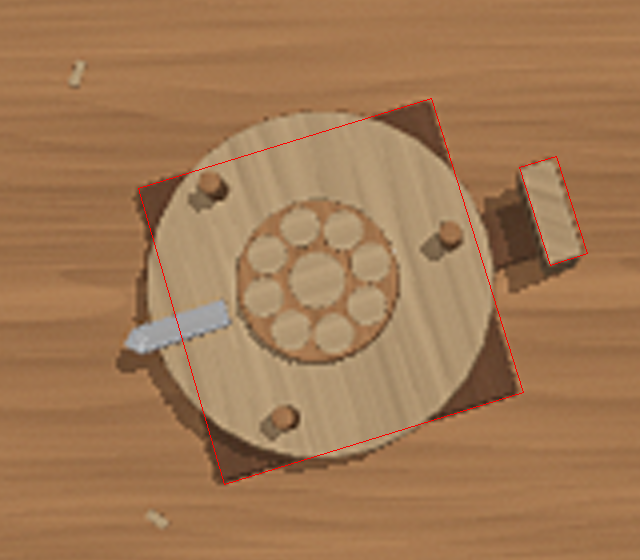

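View pics/ov_side.png

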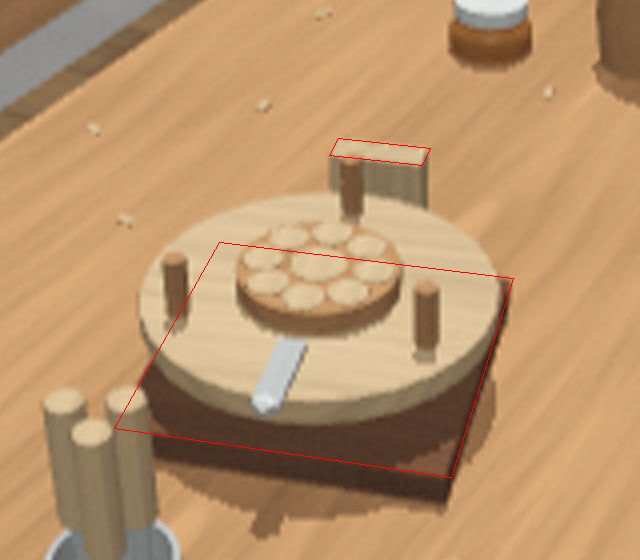

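The overlay matches: stand centre at (547,94.5) with yaw −74°, pointer at world 107°. The wheel is therefore at about −3.12 rad. Moving in now with the fingers shut.

Emit:
drive_tool:
  commands:
    - {"dx": 20, "dy": 36, "dz": 0, "yaw": -5.7}
    - {"dx": 20, "dy": 36, "dz": 0, "yaw": -5.7}
    - {"dx": 20, "dy": 36, "dz": 0, "yaw": -5.7}
    - {"dx": 20, "dy": 36, "dz": 0, "yaw": -5.8}
    - {"dx": 20, "dy": 36, "dz": 0, "yaw": 0}
  grip: 0

```text
t: 1.42
eef_pos: [343.8, -394.0, 214.7]
tcp_rot: [3.141, -0.0, -0.007]
ft_force: [1.4, -0.4, 0.0]
opening: 0.707
```

Emit:
drive_tool:
  commands:
    - {"dx": 20, "dy": 36, "dz": 0, "yaw": 0}
    - {"dx": 20, "dy": 36, "dz": 0, "yaw": 0}
    - {"dx": 20, "dy": 36, "dz": 0, "yaw": 0}
    - {"dx": 20, "dy": 36, "dz": 0, "yaw": 0}
    - {"dx": 10, "dy": 38, "dz": 0, "yaw": 0}

```text
t: 1.83
eef_pos: [434.8, -212.2, 214.9]
tcp_rot: [3.141, -0.001, 0.0]
ft_force: [0.7, -0.1, -0.6]
opening: 0.354
```

Emit:
drive_tool:
  commands:
    - {"dx": 10, "dy": 38, "dz": 0, "yaw": 0}
    - {"dx": 10, "dy": 38, "dz": 0, "yaw": 0}
    - {"dx": 10, "dy": 38, "dz": 0, "yaw": 0}
    - {"dx": 10, "dy": 38, "dz": 0, "yaw": 0}
    - {"dx": 10, "dy": 38, "dz": 0, "yaw": 0}

```text
t: 2.25
eef_pos: [483.5, -21.8, 214.9]
tcp_rot: [3.141, -0.001, 0.0]
ft_force: [1.1, -0.9, 0.2]
opening: 0.027
```

Emit:
drive_tool:
  commands:
    - {"dx": 8, "dy": 38, "dz": 0, "yaw": 0}
    - {"dx": 8, "dy": 38, "dz": 0, "yaw": 0}
    - {"dx": 7, "dy": 38, "dz": 0, "yaw": 0}
    - {"dx": 0, "dy": 0, "dz": -40, "yaw": 0}
    - {"dx": 0, "dy": 0, "dz": -40, "yaw": 0}

```text
t: 2.67
eef_pos: [507.5, 92.6, 135.2]
tcp_rot: [-3.141, -0.006, 0.004]
ft_force: [0.7, -0.1, -1.0]
opening: 0.005
```

Emit:
drive_tool:
  commands:
    - {"dz": -20}
    - {"dz": -12}
    - {"dz": -5}
    - {"dz": 0}
    - {"dz": 0}

```text
invalid input
```

Emit:
drive_tool:
  commands:
    - {"dx": 0, "dy": 0, "dz": -20, "yaw": 0}
    - {"dx": 0, "dy": 0, "dz": -17, "yaw": 0}
    - {"dx": 0, "dy": 0, "dz": 0, "yaw": 0}

```text
t: 2.92
eef_pos: [505.1, 90.3, 95.0]
tcp_rot: [3.141, 0.004, 0.0]
ft_force: [-0.5, 0.0, -0.0]
opening: 0.006
```

```bash
python3 - <<'E'
from h import *
a=snap("side","s1.png"); b=snap("top","t1.png")
cv2.imwrite("pics/c1.png",np.hstack([cv2.resize(x,None,fx=2.6,fy=2.6,interpolation=2) for x in(a[140:290,160:310],b[130:280,150:300])])[:,:,::-1])
print(env.state()["t"],env.state()["eef_pos"],env.state()["ft_force"])
E
```

```text
3.0167 [506.40651284  90.26669788  97.85227203] [1.13594169 0.65789638 0.78063545]
```

View pics/c1.png

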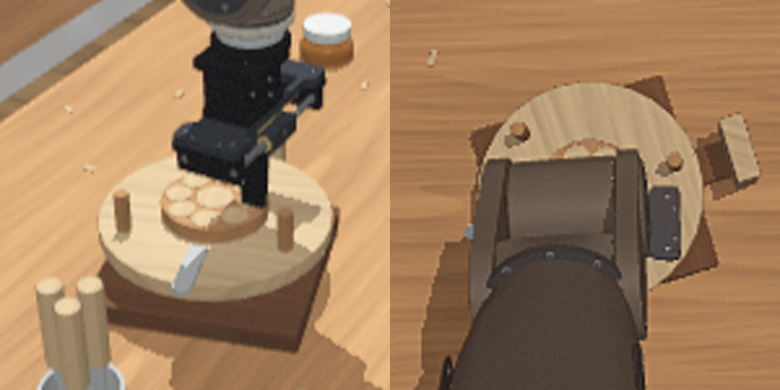

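The finger hangs just above the near part of the rosette, seen at about (253,195) in the crop. The side view still shows the pegs and the pointer. Next, a press test to find the contact height.

Emit:
drive_tool:
  commands:
    - {"dx": 0, "dy": 0, "dz": -5, "yaw": 0}
    - {"dx": 0, "dy": 0, "dz": 0, "yaw": 0}

```text
t: 3.18
eef_pos: [507.0, 90.2, 93.4]
tcp_rot: [3.142, -0.002, -0.0]
ft_force: [0.2, 0.5, -0.9]
opening: 0.001
```

Emit:
drive_tool:
  commands:
    - {"dx": 0, "dy": 0, "dz": -2, "yaw": 0}
    - {"dx": 0, "dy": 0, "dz": 0, "yaw": 0}

```text
t: 3.35
eef_pos: [507.0, 90.2, 93.2]
tcp_rot: [3.142, -0.003, 0.0]
ft_force: [-5.3, -0.3, 22.7]
opening: 0.005
```

Emit:
drive_tool:
  commands:
    - {"dx": 0, "dy": 0, "dz": 15, "yaw": 0}
    - {"dx": 0, "dy": 0, "dz": 35, "yaw": 0}
    - {"dx": -20, "dy": 30, "dz": 0, "yaw": 0}
    - {"dx": -20, "dy": 30, "dz": 0, "yaw": 0}
    - {"dx": -15, "dy": 20, "dz": 0, "yaw": 0}

```text
t: 3.77
eef_pos: [450.2, 171.5, 141.9]
tcp_rot: [-3.141, -0.002, -0.001]
ft_force: [0.7, 0.3, -0.2]
opening: 0.005
```

Emit:
drive_tool:
  commands:
    - {"dx": 0, "dy": 0, "dz": -25, "yaw": 0}
    - {"dx": 0, "dy": 0, "dz": -22, "yaw": 0}
    - {"dx": 0, "dy": 0, "dz": 0, "yaw": 0}

```text
t: 4.02
eef_pos: [449.9, 170.3, 91.8]
tcp_rot: [3.141, 0.003, 0.001]
ft_force: [-0.1, -1.1, -0.1]
opening: 0.005
```

```bash
python3 - <<'E'
from h import *
a=snap("side","s2.png"); b=snap("top","t2.png")
cv2.imwrite("pics/c2.png",np.hstack([cv2.resize(x,None,fx=2.6,fy=2.6,interpolation=2) for x in(a[140:290,160:310],b[130:280,150:300])])[:,:,::-1])
print(env.state()["t"],env.state()["eef_pos"],env.state()["ft_force"])
for q in["pointer_tip","peg0_top","peg1_top","peg2_top"]:
    print(q,[(np.round(x["pixel"],1).tolist(),round(x["conf"],2)) for x in env.place_of(q,"side")[:2]])
E
```

```text
4.1167 [451.35190401 170.21355523  94.14259041] [ 0.87156041 -0.0955156   0.26835808]
pointer_tip [([228.7, 252.2], 0.8), ([250.2, 187.2], 0.62)]
peg0_top [([273.0, 220.8], 0.67)]
peg1_top [([250.5, 190.3], 0.85)]
peg2_top [([204.1, 211.0], 0.96), ([241.9, 244.7], 0.7)]
```

View pics/c2.png

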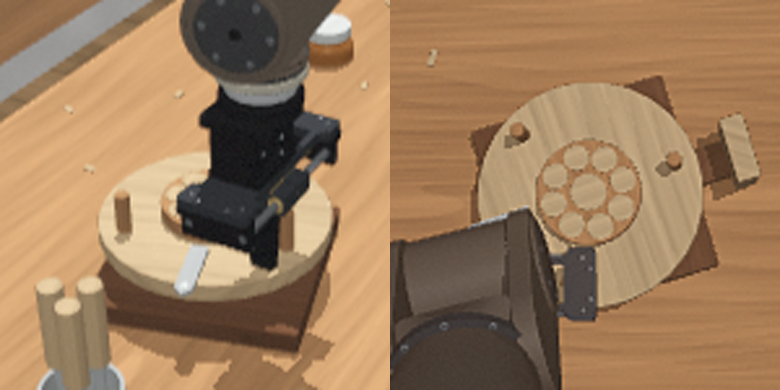

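Emit:
drive_tool:
  commands:
    - {"dx": 0, "dy": -8, "dz": 0, "yaw": 0}
    - {"dx": 0, "dy": -16, "dz": 0, "yaw": 0}
    - {"dx": 0, "dy": -17, "dz": 0, "yaw": 0}
    - {"dx": 0, "dy": -18, "dz": 0, "yaw": 0}
    - {"dx": 0, "dy": -18, "dz": 0, "yaw": 0}

```text
t: 4.73
eef_pos: [451.3, 92.1, 94.1]
tcp_rot: [3.142, -0.001, 0.0]
ft_force: [-0.9, 0.0, -0.2]
opening: 0.004
```

Emit:
drive_tool:
  commands:
    - {"dx": 0, "dy": 10, "dz": 20, "yaw": 0}
    - {"dx": 0, "dy": 5, "dz": 35, "yaw": 0}
    - {"dx": 0, "dy": 0, "dz": 0, "yaw": 0}

```text
t: 4.98
eef_pos: [453.2, 108.2, 153.3]
tcp_rot: [-3.141, -0.007, -0.0]
ft_force: [0.8, -0.4, 1.4]
opening: 0.001
```

```bash
cat >> h.py <<'E'
import json,os
C=np.array([547.4,94.5]); YB=np.radians(-74)
def meas(n,tag,prior=None):
    im=snap(n,f"{n}_{tag}.png"); t=env.state()["t"]-0.05
    pts=[]
    for q in["pointer_tip","peg1_top","peg0_top","peg2_top"][:NQ]:
        for x in env.place_of(q,n)[:3]: pts.append((q,np.array(x["pixel"]),x["conf"]))
    ths=np.radians(np.arange(0,360,0.5)); 
    # score over all peg/pointer hypotheses (own class only)
    sc=np.zeros(len(ths))
    for q,p,cf in pts:
        P=proj(n,[pt(q,C,th) for th in ths]); d2=((P-p)**2).sum(1)
        sc+=cf*np.exp(-d2/(2*5**2))
    i=sc.argmax(); return t,float(np.angle(np.exp(1j*(ths[i]-YB)))),sc[i],[(q,p.round(0).tolist(),round(c,2)) for q,p,c in pts]
NQ=4
E
python3 - <<'E'
from h import *
for k in("a","b"):
    print(meas("side",k))
print(env.state()["t"],env.state()["eef_pos"])
E
```

```text
(4.9833, -2.0594885173533086, np.float64(1.9950874113918367), [('pointer_tip', [286.0, 241.0], 0.62), ('peg1_top', [214.0, 194.0], 0.55), ('peg0_top', [279.0, 200.0], 0.67), ('peg2_top', [229.0, 230.0], 0.69)])
(5.2333, -1.4660765716752364, np.float64(2.4391210287743514), [('pointer_tip', [296.0, 223.0], 0.68), ('peg1_top', [205.0, 208.0], 0.71), ('peg1_top', [243.0, 214.0], 0.57), ('peg0_top', [265.0, 194.0], 0.83), ('peg2_top', [253.0, 222.0], 0.81)])
5.4833 [451.10042426 108.19061646 148.13136539]
```

Emit:
drive_tool:
  commands:
    - {"dx": 28, "dy": -9, "dz": 0, "yaw": 0}
    - {"dx": 28, "dy": -9, "dz": 0, "yaw": 0}
    - {"dx": 0, "dy": 0, "dz": -20, "yaw": 0}
    - {"dx": 0, "dy": 0, "dz": -20, "yaw": 0}
    - {"dx": 0, "dy": 0, "dz": -8, "yaw": 0}

```text
t: 5.9
eef_pos: [506.5, 90.0, 98.3]
tcp_rot: [3.141, 0.003, -0.0]
ft_force: [0.1, 0.7, -0.5]
opening: 0.001
```

```bash

python3 - <<'E'
from h import *
for k in("c","d","e"):
    r=meas("side",k); print(r[:3],len(r[3]))
print(env.state()["t"],env.state()["eef_pos"])
E
```

```text
(5.9, 0.1745329251994325, np.float64(1.0552914590618312)) 3
(6.15, 0.767944870877505, np.float64(3.0718078618928555)) 4
(6.4, 1.3264502315156905, np.float64(2.134117428715423)) 7
6.65 [507.32033424  90.28598686 100.75277468]
```

Emit:
drive_tool:
  commands:
    - {"dx": 0, "dy": 0, "dz": 0, "yaw": 0}
    - {"dx": 0, "dy": 0, "dz": 0, "yaw": 0}
    - {"dx": 0, "dy": 0, "dz": 0, "yaw": 0}
    - {"dx": 0, "dy": 0, "dz": 0, "yaw": 0}
    - {"dx": 0, "dy": 0, "dz": 0, "yaw": 0}

```text
t: 7.07
eef_pos: [507.3, 90.3, 100.6]
tcp_rot: [3.141, 0.0, 0.0]
ft_force: [0.9, 0.5, 0.1]
opening: 0.007
```

```bash

python3 - <<'E'
from h import *
for k in("f","g","h","i","j","k","l","m"):
    r=meas("side",k); print(r[:3],len(r[3]))
print(env.state()["t"],env.state()["eef_pos"])
E
```

```text
(7.0667, 2.7227136331111543, np.float64(2.6062087114085717)) 5
(7.3167, -2.9932396671702755, np.float64(2.1478321281414035)) 3
(7.5667, -2.5656340004316647, np.float64(2.73484020714885)) 5
(7.8167, -2.0333085785733935, np.float64(2.8537037184644904)) 5
(8.066699999999999, -1.5184364492350666, np.float64(2.7583608272577123)) 7
(8.316699999999999, -1.0646508437165407, np.float64(1.797431898335088)) 3
(8.566699999999999, -0.48869219055841234, np.float64(2.8135225327004942)) 5
(8.816699999999999, -2.4492935982947064e-16, np.float64(2.9393124959431827)) 6
9.0667 [507.31723472  90.26981681 100.67444517]
```

```bash
cat > fit.py <<'E'
import numpy as np, math
from scipy.optimize import least_squares
def fit(D):
    t=np.array([d[0] for d in D]);a=np.unwrap([d[1] for d in D]) 
    # unwrap against a rough model so gaps do not alias
    m=lambda p,t:p[0]+p[1]*p[2]*(1-np.exp(-(t-t[0])/p[2]))
    t0=t[0]; F=lambda p,t:p[0]+p[1]*p[2]*(1-np.exp(-(t-t0)/p[2]))
    r=least_squares(lambda p:F(p,t)-a,[a[0],2.4,14],loss="soft_l1",f_scale=.05)
    p=r.x; J=np.linalg.inv(r.jac.T@r.jac)
    print("p",p.round(3),"sd",np.sqrt(np.diag(J)).round(2)*.04,"res",(F(p,t)-a).round(2),"last",a[-1])
    for k in(2,4,6,8):
        x=(math.pi*k-p[0])/(p[1]*p[2])
        if x<1: T=t0-p[2]*math.log(1-x); print("angle",k,"pi at t",round(T,3),"speed",round(p[1]*math.exp(-(T-t0)/p[2]),3))
D0=[(4.983,-2.059),(5.233,-1.466),(5.9,.1745),(6.15,.768),(6.4,1.326),(7.067,2.723),(7.317,-2.993),(7.567,-2.566),(7.817,-2.033),(8.067,-1.518),(8.317,-1.065),(8.567,-.489),(8.817,0)]
E
python3 - <<'E'
from h import *; from fit import *
fit(D0)
D=list(D0)
for k in range(14):
    r=meas("side",f"n{k}"); D.append((r[0],r[1])); print(round(r[0],3),round(r[1],3),round(r[2],2))
fit(D)
json.dump([(float(a),float(b)) for a,b in D],open("D.json","w"))
print(env.state()["t"],env.state()["eef_pos"])
E
```

```text
p [-2.048  2.478 13.541] sd [0.0336 0.0476 1.9916] res [ 0.01  0.03 -0.03 -0.05 -0.04  0.02 -0.03  0.06  0.04  0.02  0.06 -0.04
 -0.06] last 6.283185307179586
angle 2 pi at t 8.847 speed 1.863
angle 4 pi at t 12.726 speed 1.399
angle 6 pi at t 18.184 speed 0.935
angle 8 pi at t 27.472 speed 0.471
9.067 0.436 2.97
9.317 0.89 2.31
9.567 1.353 1.83
9.817 1.833 2.75
10.067 2.234 2.48
10.317 2.653 1.8
10.567 3.063 1.55
10.817 -2.845 1.52
11.067 -2.461 2.9
11.317 -2.051 2.54
11.567 -1.641 2.25
11.817 -1.292 2.74
12.067 -0.812 1.18
12.317 -0.55 2.79
p [-2.057  2.486 13.621] sd [0.028  0.0196 0.4204] res [ 0.    0.03 -0.03 -0.04 -0.04  0.02 -0.01  0.08  0.05  0.04  0.08 -0.02
 -0.03 -0.   -0.   -0.02 -0.06 -0.03 -0.02 -0.02  0.02  0.04  0.02 -0.
  0.03 -0.08  0.02] last 12.01659189998096
angle 2 pi at t 8.834 speed 1.874
angle 4 pi at t 12.684 speed 1.412
angle 6 pi at t 18.07 speed 0.951
angle 8 pi at t 27.108 speed 0.49
12.5667 [507.30870339  90.27536487 100.65463728]
```

Emit:
drive_tool:
  commands:
    - {"dx": 0, "dy": 0, "dz": -2, "yaw": 0}
    - {"dx": 0, "dy": 0, "dz": -2, "yaw": 0}
    - {"dx": 0, "dy": 0, "dz": 0, "yaw": 0}

```text
t: 12.82
eef_pos: [507.1, 90.3, 96.2]
tcp_rot: [3.141, 0.001, 0.0]
ft_force: [-0.7, 0.7, -0.1]
opening: 0.004
```

```bash

python3 - <<'E'
from h import *; from fit import *
D=json.load(open("D.json"))
for k in range(14):
    r=meas("side",f"o{k}"); D.append((r[0],r[1])); print(round(r[0],3),round(r[1],3),round(r[2],2))
fit(D); fit(D[12:])
json.dump([(float(a),float(b)) for a,b in D],open("D.json","w"))
print(env.state()["t"],env.state()["eef_pos"],env.state()["ft_force"])
E
```

```text
12.817 0.218 1.67
13.067 0.602 2.0
13.317 0.864 1.85
13.567 1.196 1.73
13.817 1.571 2.2
14.067 1.902 2.68
14.317 2.199 2.35
14.567 2.522 2.64
14.817 2.784 2.72
15.067 3.037 2.41
15.317 -2.941 0.99
15.567 -2.635 2.44
15.817 -2.374 2.68
16.067 -2.138 2.34
p [-2.068  2.496 13.445] sd [0.0252 0.012  0.1668] res [-0.01  0.02 -0.03 -0.05 -0.04  0.03 -0.01  0.08  0.06  0.05  0.08 -0.01
 -0.02  0.    0.01 -0.01 -0.05 -0.02 -0.01 -0.01  0.03  0.04  0.02  0.
  0.03 -0.08  0.03 -0.03 -0.07  0.01  0.01 -0.04 -0.05 -0.03 -0.05 -0.01
  0.04  0.02  0.01  0.03  0.07] last 16.711527587845705
angle 2 pi at t 8.83 speed 1.875
angle 4 pi at t 12.684 speed 1.408
angle 6 pi at t 18.107 speed 0.941
angle 8 pi at t 27.342 speed 0.473
p [-0.026  1.889 13.022] sd [0.0244 0.0196 0.5188] res [-0.03  0.    0.01 -0.   -0.04 -0.01 -0.    0.    0.04  0.06  0.04  0.01
  0.04 -0.06  0.04 -0.02 -0.06  0.01  0.01 -0.04 -0.05 -0.03 -0.05 -0.01
  0.03  0.02 -0.01  0.01  0.05] last 10.428342280666119
angle 2 pi at t 12.676 speed 1.405
angle 4 pi at t 18.155 speed 0.922
angle 6 pi at t 27.798 speed 0.44
16.3167 [507.2951393   90.26081508  96.64506192] [ 0.13052867 -0.32445576  0.28752133]
```

```bash

python3 - <<'E'
from h import *; from fit import *
D=json.load(open("D.json"))
for k in range(4):
    r=meas("side",f"p{k}"); D.append((r[0],r[1])); print(round(r[0],3),round(r[1],3),round(r[2],2))
fit(D); fit(D[12:])
json.dump([(float(a),float(b)) for a,b in D],open("D.json","w"))
print(env.state()["t"],env.state()["eef_pos"],env.state()["ft_force"])
E
```

```text
16.317 -1.859 2.3
16.567 -1.623 2.15
16.817 -1.318 3.16
17.067 -1.038 2.01
p [-2.076  2.503 13.312] sd [0.0248 0.0108 0.1356] res [-0.02  0.01 -0.03 -0.05 -0.04  0.03 -0.01  0.09  0.06  0.05  0.09 -0.
 -0.02  0.01  0.01 -0.   -0.04 -0.01 -0.01 -0.    0.03  0.04  0.03  0.
  0.03 -0.08  0.02 -0.04 -0.08  0.    0.   -0.05 -0.06 -0.05 -0.06 -0.02
  0.02  0.01 -0.01  0.01  0.04  0.04  0.06  0.02 -0.01] last 17.81108501660213
angle 2 pi at t 8.827 speed 1.876
angle 4 pi at t 12.686 speed 1.404
angle 6 pi at t 18.143 speed 0.932
angle 8 pi at t 27.548 speed 0.46
p [-0.03   1.895 12.835] sd [0.0232 0.0168 0.3824] res [-0.03  0.    0.01 -0.   -0.04 -0.01 -0.    0.01  0.04  0.06  0.04  0.02
  0.05 -0.06  0.04 -0.02 -0.06  0.01  0.01 -0.04 -0.05 -0.04 -0.05 -0.02
  0.03  0.01 -0.01  0.    0.04  0.02  0.05  0.   -0.03] last 11.527899709422547
angle 2 pi at t 12.674 speed 1.403
angle 4 pi at t 18.182 speed 0.913
angle 6 pi at t 28.035 speed 0.424
17.3167 [507.29725037  90.28259177  96.67262799] [ 0.38702635 -0.30035817  0.09201502]
```

Emit:
drive_tool:
  commands:
    - {"dx": 0, "dy": 0, "dz": 0, "yaw": 0}
    - {"dx": 0, "dy": 0, "dz": 0, "yaw": 0}
    - {"dx": 0, "dy": 0, "dz": 0, "yaw": 0}
    - {"dx": 0, "dy": 0, "dz": 0, "yaw": 0}
    - {"dx": 0, "dy": 0, "dz": 0, "yaw": 0}

```text
t: 17.73
eef_pos: [507.3, 90.3, 96.6]
tcp_rot: [3.141, 0.0, 0.0]
ft_force: [0.1, -0.3, -0.5]
opening: 0.008
```

Emit:
drive_tool:
  commands:
    - {"dx": 0, "dy": 0, "dz": 0, "yaw": 0}
    - {"dx": 0, "dy": 0, "dz": 0, "yaw": 0}
    - {"dx": 0, "dy": 0, "dz": 0, "yaw": 0}
    - {"dx": 0, "dy": 0, "dz": -2.5, "yaw": 0}
    - {"dx": 0, "dy": 0, "dz": -2.5, "yaw": 0}

```text
t: 18.15
eef_pos: [507.6, 90.1, 93.0]
tcp_rot: [3.141, -0.001, 0.001]
ft_force: [-15.3, -2.3, 64.1]
opening: 0.003
```

Emit:
drive_tool:
  commands:
    - {"dx": 0, "dy": 0, "dz": 0, "yaw": 0}
    - {"dx": 0, "dy": 0, "dz": 0, "yaw": 0}

```text
t: 18.32
eef_pos: [507.5, 90.3, 93.2]
tcp_rot: [3.142, -0.001, 0.0]
ft_force: [-5.9, -0.1, 25.1]
opening: 0.005
```

```bash

python3 - <<'E'
from h import *
r=meas("side","q0"); print(r)
r=meas("side","q1"); print(r)
b=snap("top","t_q.png");a=cv2.imread("pics/side_q1.png")
cv2.imwrite("pics/cq.png",np.hstack([cv2.resize(x,None,fx=2.6,fy=2.6,interpolation=2) for x in(a[140:290,160:310],b[130:280,150:300,::-1])]))
print(env.state()["t"],env.state()["eef_pos"],env.state()["ft_force"])
E
```

```text
(18.3167, -0.052359877559830424, np.float64(2.154894653360607), [('pointer_tip', [258.0, 199.0], 0.63), ('peg1_top', [230.0, 228.0], 0.58), ('peg0_top', [221.0, 193.0], 0.62), ('peg2_top', [278.0, 199.0], 0.76)])
(18.5667, -0.07853981633974551, np.float64(2.813536589089259), [('pointer_tip', [260.0, 195.0], 0.78), ('peg1_top', [230.0, 229.0], 0.89), ('peg0_top', [222.0, 196.0], 0.87), ('peg2_top', [275.0, 200.0], 0.66)])
18.8667 [507.50510677  90.28288348  93.18818828] [-6.0728232  -0.13004347 23.85831665]
```

View pics/cq.png

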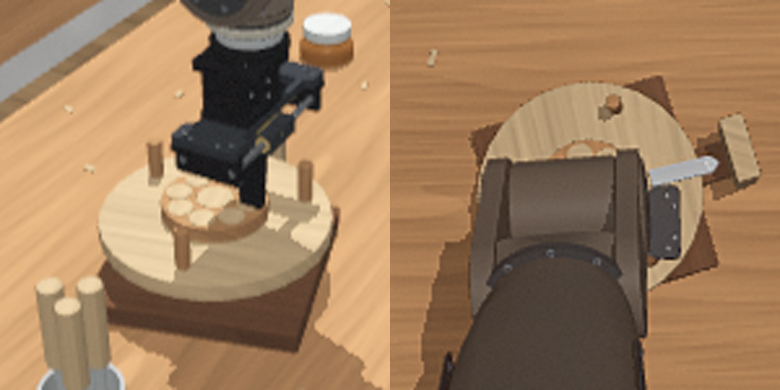

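Stopped. The top view shows the pointer tip near crop (710,165), facing the block at (738,150). Lifting the finger straight off.

Emit:
drive_tool:
  commands:
    - {"dx": 0, "dy": 0, "dz": 1.5, "yaw": 0}
    - {"dx": 0, "dy": 0, "dz": 5, "yaw": 0}
    - {"dx": 0, "dy": 0, "dz": 35, "yaw": 0}
    - {"dx": 0, "dy": 0, "dz": 40, "yaw": 0}
    - {"dx": -30, "dy": 0, "dz": 25, "yaw": 0}

```text
t: 19.28
eef_pos: [481.0, 90.2, 201.0]
tcp_rot: [-3.141, -0.005, -0.0]
ft_force: [-0.5, -0.7, -0.2]
opening: 0.004
```

Emit:
drive_tool:
  commands:
    - {"dx": -30, "dy": 0, "dz": 25, "yaw": 0}
    - {"dx": 0, "dy": 40, "dz": 0, "yaw": 0}
    - {"dx": 0, "dy": 40, "dz": 0, "yaw": 0}
    - {"dx": 0, "dy": 0, "dz": 0, "yaw": 0}
    - {"dx": 0, "dy": 0, "dz": 0, "yaw": 0}

```text
t: 19.7
eef_pos: [446.9, 171.7, 223.2]
tcp_rot: [3.142, -0.0, 0.003]
ft_force: [-0.4, 0.2, -0.4]
opening: 0.003
```

```bash

python3 - <<'E'
from h import *
for i in range(3):
    r=meas("top",f"r{i}"); print(r)
r=meas("side","r3"); print(r)
b=cv2.imread("pics/top_r2.png");a=cv2.imread("pics/side_r3.png")
cv2.imwrite("pics/cr.png",np.hstack([cv2.resize(x,None,fx=2.6,fy=2.6,interpolation=2) for x in(a[140:290,160:310],b[130:280,150:300])]))
print(env.state()["t"],env.state()["eef_pos"],env.state()["ft_force"])
E
```

```text
(19.7, -0.12217304763960281, np.float64(2.6257748235705645), [('pointer_tip', [275.0, 195.0], 0.59), ('peg1_top', [190.0, 209.0], 0.97), ('peg0_top', [237.0, 171.0], 0.71), ('peg2_top', [250.0, 233.0], 0.6)])
(19.95, -0.08726646259971663, np.float64(2.230832212945576), [('pointer_tip', [272.0, 194.0], 0.88), ('peg1_top', [192.0, 210.0], 0.66), ('peg0_top', [235.0, 174.0], 0.66), ('peg2_top', [249.0, 228.0], 0.73)])
(20.2, -0.06981317007977264, np.float64(2.659586588037354), [('pointer_tip', [275.0, 194.0], 0.58), ('pointer_tip', [410.0, 202.0], 0.45), ('pointer_tip', [228.0, 202.0], 0.24), ('peg1_top', [191.0, 212.0], 0.64), ('peg1_top', [275.0, 192.0], 0.46), ('peg0_top', [236.0, 172.0], 0.85), ('peg2_top', [249.0, 228.0], 0.93)])
(20.45, -0.034906585039886445, np.float64(2.35052230087718), [('pointer_tip', [256.0, 194.0], 0.56), ('pointer_tip', [195.0, 322.0], 0.56), ('peg1_top', [231.0, 227.0], 0.94), ('peg0_top', [224.0, 197.0], 0.96), ('peg2_top', [275.0, 201.0], 0.57)])
20.7 [447.29855826 170.30102734 223.15533777] [ 0.30831131 -0.73893017  0.4631385 ]
```

View pics/cr.png

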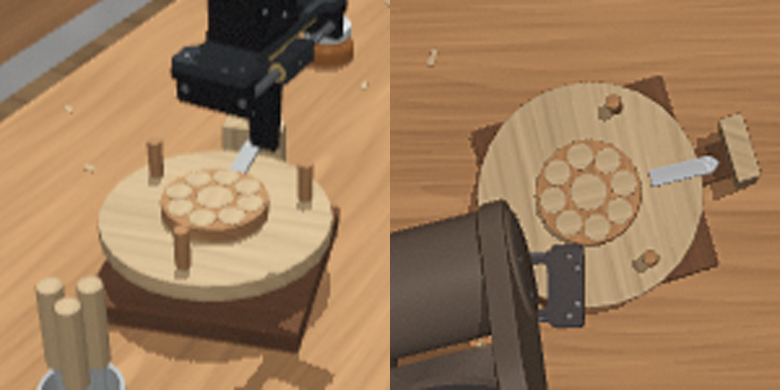

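The pointer is in front of the block and the finger is clear. The angle readings creep a little, so I'll compare frames directly to check for drift.

```bash

python3 - <<'E'
from h import *
snap("top","fin.png")
f=lambda n:cv2.imread("pics/"+n)[145:215,225:280].astype(np.float32)
R=f("top_r0.png")
for n in("top_r1.png","top_r2.png","fin.png","t_q.png"): print(n,np.abs(f(n)-R).mean().round(2),np.abs(f(n)-R).max())
p=lambda n:cv2.cvtColor(cv2.imread("pics/"+n),6)[165:185,228:246].astype(np.float32)
for n in("top_r1.png","fin.png","t_q.png"): print(cv2.phaseCorrelate(p("top_r0.png"),p(n)))
a=cv2.imread("pics/top0.png");b=cv2.imread("pics/fin.png")
d=np.abs(a.astype(int)-b).max(2)
for nm,(x0,y0,x1,y1) in dict(wax=(385,140,420,175),mallet=(400,185,445,225),gouges=(90,205,145,245),block=(278,172,294,203)).items(): print(nm,d[y0:y1,x0:x1].mean())
E
```

```text
top_r1.png 0.97 7.0
top_r2.png 0.99 12.0
fin.png 0.98 7.0
t_q.png 17.05 154.0
((-0.027917228738353117, 0.09465596241107654), 1.0028049819999272)
((-0.008521369055525696, 0.022639866888420457), 1.009855050014125)
((-0.01308376943321754, 0.1552950337954755), 1.0170898497104646)
wax 6.926530612244898
mallet 6.362222222222222
gouges 15.330454545454545
block 6.925403225806452
```

No drift: the frames are identical to within noise. The gouges region differs more, but the arm's shadow or the arm itself could explain that, and no move went near the pot. Handing in.

```bash
python3 - <<'E'
from h import *
print([(x["pixel"],x["conf"]) for x in env.place_of("gouges","top")[:1]])
print(env.job_done())
E
```

```text
[([127.8, 224.6], 0.78)]
the job is handed in; nothing more can be done
None
```

The job is handed in, and my checks showed the wheel at rest with the pointer in front of the index block. No verdict was reported.

**Spin:** I flicked the first peg with the shut fingers to about 2.4 rad/s anticlockwise. The wheel then coasted untouched past the block, the fit giving a decay time of about 13 s.

**Brake:** I let the pointer go past the block three times in all, at 0, 2π and 4π. On the third full round, at 6π (t ≈ 18.1 s), I pressed a fingertip on the rosette, then lifted it clear.

**Last checks:**
- **Pointer:** it was about −0.03 to −0.12 rad from the middle of the block, so 5–17 mm off against the 36 mm allowed. Successive angle readings seemed to creep, but a direct comparison of frames showed no motion.
- **Stand, mallet and wax jar:** these looked unchanged from the first picture.
- **Gouges:** the picture differed more here, probably because of the arm's shadow. The network still placed the pot within about 1 pixel of where it began.
- **Braking force:** it peaked at about 64 N at the wrist for a moment, higher than I intended but under the 120 N limit.

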